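# Click the tube head onto the tilted mixer drive

## Robot

A 7-joint arm with a two-finger parallel gripper is mounted at the origin on the work surface. World frame = base frame: x ahead of the robot, y to its left, z up, the work surface at z = 0. Lengths are in mm, angles in rad, forces in N, time in s.
With the tool pointing down it reaches from about 400 to 925 mm from the base axis. Payload 5.6 kg.
Tool frame: the origin (TCP) lies midway between the tips of the shut fingers; the grasp point (between the pads) lies 19 mm behind it; z points along the fingers, y is the direction in which the jaws open and shut (so a half turn about z gives the same grasp; the last joint's range is limited). The gripper opens to 85 mm and grips with 20 to 120 N. Pads are 22 mm wide; open, the fingers measure 114 mm over their backs; the gripper's body (76 mm by 85 mm) begins 54 mm behind the grasp point. The pads swing forward as they close: fully open they stand 13 mm farther back than shut.
Start: joints at [1.109, 0.468, -0.012, 1.603, 0.006, 1.071, -0.056], TCP at [264.293, -593.85, 231.29] pointing down, gripper open.
Joint ranges: [-2.53, 2.53], [-0.31, 2.02], [-1.57, 1.55], [0.28, 2.44], [-1.29, 4.43], [0.15, 1.84], [-2.92, 2.92]. Speed limits (rad/s): [2.57, 2.57, 3.14, 3.14, 3.14, 3.14, 3.14].

## Interface

Orientations are given as a unit quaternion [x, y, z, w].
In Python, from workcell import env gives the robot as it stands.
- The arm moves only by the shell command python3 -m crank 'ROWS' [FORCE]. ROWS is JSON, one flat list of numbers, 7 for each row, row after row: the shift along the tool's x, y, z in mm, then the turn, a rotation vector about the tool's x, y, z in degrees, then the gripper's target within -1 to 1 (shut at 1, half-way at 0, fully open at -1). A call has 1 to 12 rows; each row shifts and turns the pose as measured when the row begins, along the tool's axes as they then stand; what a row does not reach is not made up. A row lasts 1/10 s, in which the tool goes at most 50 mm and 8.59 degrees, less where a joint would pass 70% of its speed; a pose out of reach is approached as far as the arm can. A call with a gripper value outside its range is refused whole. The fingers move at their own pace and stop on an object; FORCE is the grip in N (left out, the last holds). Time passes only in rows, so rows that do not move let the fingers close. It gives the time, the measured TCP pose, the force and the opening at its end, in the units of the state.
- env.read_state(): the state, without advancing time (a new reading comes with each control period).
- env.get_image(name): name is "scene" or "top" or "wrist"; returns (picture, depth): 384x512x3 uint8, red, green, blue; 384x512 float32, mm along the optical axis (not along the pixel's ray), 0 where there is no reading.
- env.calibration(name): a dict with "fx", "fy", "cx", "cy" (pixels), "eye" and "rotation" of the camera in the world. Camera axes: x right, y down, z forward; pixel columns grow to the right and rows downward; lengths in mm; the calibration is good to about 2 mm. A picture is of the moment at which its call begins: read the wrist's pose just before it. calibration takes no time and is no camera call; for the wrist camera it gives the pose at the moment of the call.
- env.job_done(): hands the job in, once; it reports no verdict.
Trained networks look in the newest picture that a camera, given by its name, has taken for a name from the list of things; names that differ only in an ending like _2 or _b are one class to them, and where a whole thing is asked for, a point or a joint stands for the part that bears it (a point fixed in the world has none). Each returns a list of dicts, best first, with "confidence" (0 to 1); they miss things now and then, are a little off and sometimes report something else, mostly with a low value. They report only what shows in the picture. A call takes as long as a camera call. They do not tell look-alikes from the thing itself.
- env.regions_of(label, camera): "mask" (384x512 bool, what is visible of it).
- env.mark_of(label, camera): "point" ([x, y, z] in mm, in world coordinates, good to about 4 mm: a listed point, or the origin of a listed thing).
The state is a dict: "clock": time; "joints": joint angles; "qvel": joint speeds; "joint_torque": joint torques, N m; "position": TCP position; "orientation": TCP orientation; "force": force on the tool from outside, world axes, zero at the start; "moment": the same for the moment, N m; "gripper_width": finger opening in mm.
Only numpy, scipy, OpenCV 4.12 (cv2) and the standard library are available. Lean on these libraries where they do the work, as an engineer would, in place of code of your own. Each camera call takes 0.05 s, during which the arm holds its last target.

## Task

Fit the loose blue-hubbed tube head onto the square drive of the tilted tube mixer: push it straight on until the drive's spring ball clicks into the hub's dimple and the head sits fully home on the shoulder, then let go of it. The drive may have stopped at any turn, so feel for the angle at which the square enters. Leave the bottle, the slide box and the beaker where they stand.

Things in the scene. Friction and masses are not known exactly. Their poses are not given: they have to be found in the camera images.
- head: Loose tube head, 0.11-0.19 kg, on the bench on its underside: blue plastic hub 30 x 30 mm, 45 mm tall, faces parallel to the body's x and y. Four white arms 7 mm thick run along the diagonals to cups 12 mm tall (113 mm across in all). It looks the same after any quarter turn. Origin: centre of the underside; z up out of the hub.
- socket_mouth (a point): Mouth of the square bore in the head's underside (point and axes as the head's origin). The bore is 17 x 17 mm, 26 mm deep, sides parallel to the hub's faces; each of its four walls has a dimple slot 7.5 to 16.5 mm above the mouth, so any of four quarter turns fits.
- hub_grip (a point): Point on the hub's axis 31 mm above the head's underside, axes as the head's: the height to grip the hub on two opposite faces with the fingertips clear of the arms.
- mixer: Tube mixer, fixed to the bench: cream base 180 x 150 x 32 mm with a sloped cream motor housing, 145 mm tall in all. At yaw 0 its drive leans 35 degrees from vertical towards -x. Origin: on the bench, straight below the centre of the drive's shoulder (130 mm up).
- shoulder (a point): Centre of the round shoulder, 32 mm across, at the foot of the square drive, where the head's underside must rest. z points out along the drive, 35 degrees from vertical. Belongs to the fixed housing: its x and y do NOT show how the drive is turned. The housing's sloped face lies 18 mm behind it.
- drive_tip (a point): Centre of the drive's flat tip, 24 mm from the shoulder along z; axes as the shoulder's. Steel drive 16 x 16 mm, its last 4 mm tapering to 14 x 14. It is geared (0.15 N m to turn) and stands at any turn about z, not reported: feel or look for it. Within about 14 degrees of a fit the tip enters the bore; farther off the head stops on the tip.
- ball (a joint): Brass spring ball, 10 mm across, on one face of the drive 12 mm from the shoulder, 2.6 mm proud: how far it is pressed in (m). 0 = out (bare, or clicked into a dimple), 0.0005 to 0.002 under a bore wall. The head slides on freely until its mouth is 16 mm from the shoulder, meets the ball there, and needs about 8 to 15 N to pass it.
- bottle: Bystander: amber bottle with a black cap, 52 mm across, 110 mm tall. Origin: centre of its underside.
- slide_box: Bystander: closed yellow slide box with a white label, 85 x 70 x 34 mm. Origin: centre of its underside.
- beaker: Bystander: clear plastic beaker, 64 mm across at the rim, 75 mm tall. Origin: centre of its underside.
Mind the look-alikes: they are no part of the job. Leave any green look-alike of the head alone.

How it is judged:
By the outcome, as a careful person would: the job done as asked, in the order asked, and still so for the second after the job is handed in, with the robot touching nothing.
It also fails if it takes over 61 s, if anything falls off the work surface, if the arm or the gripper's body presses on something with over 40 N, if the wrist force passes 120 N, or if a joint passes its speed limit or range.

## Working session

There is one attempt and no reset: what is moved stays moved. The work goes in short steps, Python scripts to look and compute and a shell command to move; the robot and the scene stay as the last step left them, time stands still between calls to the robot, and variables do not carry over. Pictures are saved under pics/ and viewed, and the job is handed in when it is done.

```bash
ls; mkdir -p pics
cat > h.py <<'E'
import numpy as np, cv2
from workcell import env
from scipy.spatial.transform import Rotation as R
def shot(cam,name,scale=1):
    im,d=env.get_image(cam)
    o=cv2.cvtColor(im,cv2.COLOR_RGB2BGR)
    if scale!=1:o=cv2.resize(o,None,fx=scale,fy=scale)
    cv2.imwrite(f'pics/{name}.png',o)
    return im,d
def cloud(d,c):
    v,u=np.mgrid[:d.shape[0],:d.shape[1]]
    P=np.stack([(u-c['cx'])/c['fx']*d,(v-c['cy'])/c['fy']*d,d],-1)
    return P@np.array(c['rotation']).T+np.array(c['eye'])
E
python3 - <<'E'
from h import *
s=env.read_state();print(s)
for c in ['scene','top']:
    im,d=shot(c,c+'0',1.5);k=env.calibration(c);print(c,k)
    for l in ['head','mixer','shoulder','drive_tip','hub_grip','bottle','slide_box','beaker']:
        print(c,l,[(round(r['confidence'],2),np.round(r['point'])) for r in env.mark_of(l,c)[:4]])
print(env.read_state()['clock'])
E
```

```text
pics
{'clock': 0.0, 'joints': array([ 1.10897606,  0.4683867 , -0.01161268,  1.60365231,  0.00600779,
        1.0713406 , -0.05628911]), 'qvel': array([ 0.00123332,  0.00103601,  0.00046338,  0.00062444, -0.00089896,
       -0.00032056, -0.00200108]), 'joint_torque': array([ 5.97978465e-05, -5.32394207e+01,  2.10061984e-02, -2.51299381e+01,
        1.14556964e-02,  7.64879136e-03,  1.90800949e-05]), 'position': array([ 264.05924615, -593.33899175,  230.32025187]), 'orientation': array([ 9.78157529e-01,  2.07863128e-01, -2.42790352e-04, -8.41923187e-04]), 'force': array([ 0.52383851, -0.74500722, -1.08017204]), 'moment': array([-0.00588908,  0.00024089, -0.01297022]), 'gripper_width': 85.7287788511388}
scene {'fx': 432.2839988148093, 'fy': 432.2839988148093, 'cx': 256.16405447952394, 'cy': 190.71840235140812, 'eye': array([1123.86644076, -665.5441834 , 1069.42541007]), 'rotation': array([ 0.88275896,  0.29168879, -0.12069393, -0.34797591])}
scene head [(0.76, array([405., -16.,   1.])), (0.75, array([ 526., -143.,    0.])), (0.74, array([ 684., -284.,    3.])), (0.73, array([567.,  -8
[... 751 characters left out ...]
364, -0.70333879,  0.04232127, -0.04762837])}
top head [(0.92, array([ 524., -139.,   -0.])), (0.89, array([402., -17.,   0.])), (0.71, array([568.,  -3.,  -4.])), (0.59, array([ 688., -291.,    0.]))]
top mixer [(0.58, array([559., 169.,   2.]))]
top shoulder [(0.94, array([560., 168., 127.])), (0.31, array([ 521., -146.,   31.]))]
top drive_tip [(0.72, array([545., 166., 152.]))]
top hub_grip [(0.76, array([ 691., -290.,   33.])), (0.72, array([ 526., -146.,   33.])), (0.66, array([ 404., -235.,   33.])), (0.6, array([405., -17.,  29.]))]
top bottle [(0.89, array([ 532., -320.,    0.]))]
top slide_box [(0.56, array([ 739., -124.,    0.]))]
top beaker [(0.62, array([361., 454.,   2.]))]
0.9
```

```bash
sed -i "s/np.array(c\['rotation'\]).T/R.from_quat(c['rotation']).as_matrix().T/" h.py
```

```text
(no output)
```

View pics/scene0.png

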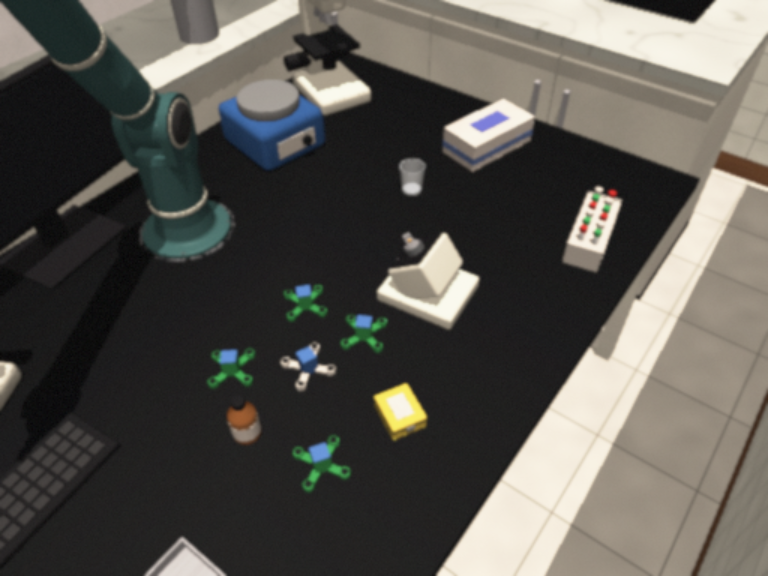

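View pics/top0.png

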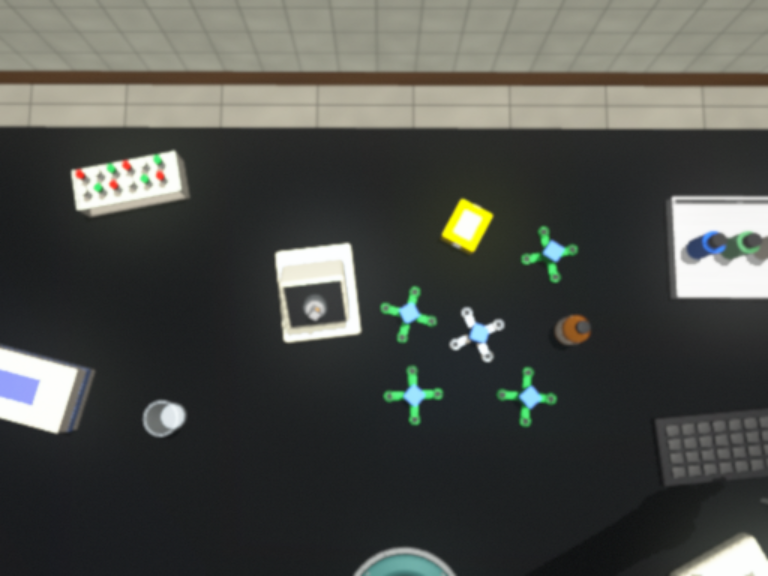

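Run:
```python
from h import *
im,d=env.get_image('top');k=env.calibration('top');P=cloud(d,k)
# bench z check
print('bench z',np.median(P[...,2][(P[...,2]<30)&(P[...,2]>-30)]))
dx=np.hypot(P[...,0]-525,P[...,1]+141)
i=im.astype(int)
m=(dx<75)&(i.min(-1)>130)&(P[...,2]<40)
q=P[m][:,:2]; c=(q.min(0)+q.max(0))/2; print('white n',m.sum(),c)
blue=(dx<35)&(i[...,2]-i[...,0]>50)&(i[...,2]>120)
print('blue c',P[blue].mean(0),np.percentile(P[blue][:,2],[10,50,90]))
b=P[blue].mean(0)[:2]
for cc in (b,c):
    v=q-cc;v=v[np.hypot(*v.T)>35];a=np.arctan2(v[:,1],v[:,0]);print('arm angle mod 90',np.degrees(np.angle(np.exp(4j*a).mean())/4), abs(np.exp(4j*a).mean()))
# mixer
dm=np.hypot(P[...,0]-570,P[...,1]-170)
m=(dm<150)&(abs(P[...,2]-32)<6)&(i.min(-1)>120)
r=cv2.minAreaRect(P[m][:,:2].astype(np.float32));print('mixer base',r)
w=env.calibration('wrist');print(w);s=env.read_state()
T=R.from_quat(s['orientation']);print('cam in tool',T.inv().apply(w['eye']-s['position']),(T.inv()*R.from_quat(w['rotation'])).as_matrix().round(2))
print(np.degrees(T.as_euler('xyz')))
```

```text
bench z -1.3267695435297355
white n 315 [ 527.38442683 -142.32524803]
blue c [ 526.46868882 -142.03265174   35.93036328] [-0.55295792 42.62075214 46.357366  ]
arm angle mod 90 24.600587837933645 0.8662282520101902
arm angle mod 90 24.71700793076705 0.8648023316179995
mixer base ((604.3804931640625, 173.0240478515625), (179.2561492919922, 148.2114715576172), 7.083590030670166)
{'fx': 286.13593955295454, 'fy': 286.13593955295454, 'cx': 254.7951304902132, 'cy': 192.84007275230903, 'eye': array([ 329.21590696, -566.17079281,  373.49332453]), 'rotation': array([ 0.83065885, -0.53875353, -0.07642784,  0.11793764])}
cam in tool [  70.57763719    1.11586087 -142.19558992] [[ 0.   -0.96 -0.28]
 [ 1.    0.    0.  ]
 [-0.   -0.28  0.96]]
[1.79996773e+02 3.17293571e-03 2.39911460e+01]
```

```bash
cat >> h.py <<'E'
from scipy.linalg import fractional_matrix_power as fmp
def T_of(p,r):
    T=np.eye(4);T[:3,:3]=r.as_matrix();T[:3,3]=p;return T
YAW=np.radians(7.1); SH=np.array([562,168,130.])
def zdrive(y=None):
    y=YAW if y is None else y
    return np.array([-np.sin(np.radians(35))*np.cos(y),-np.sin(np.radians(35))*np.sin(y),np.cos(np.radians(35))])
def tool_on_drive(turn,y=None):
    """tool z=-zd; tool x = mixer-y turned by `turn` deg about zd"""
    y=YAW if y is None else y
    z=-zdrive(y);yy=np.array([-np.sin(y),np.cos(y),0])
    x=R.from_rotvec(-z*np.radians(turn)).apply(yy)
    return R.from_matrix(np.stack([x,np.cross(z,x),z],1))
def down(yaw):
    a=np.radians(yaw);x=np.array([np.cos(a),np.sin(a),0]);z=np.array([0,0,-1.])
    return R.from_matrix(np.stack([x,np.cross(z,x),z],1))
def plan(p,r,n=None):
    s=env.read_state();A=T_of(s['position'],R.from_quat(s['orientation']));B=T_of(p,r)
    D=np.linalg.inv(A)@B
    rv=np.degrees(R.from_matrix(D[:3,:3]).as_rotvec())
    if n is None: n=int(np.ceil(max(np.linalg.norm(D[:3,3])/40,np.linalg.norm(rv)/7.5,1)))
    d=np.real(fmp(D,1/n))
    print('total',D[:3,3].round(1),rv.round(1)); print('rows',n,d[:3,3].round(1),np.degrees(R.from_matrix(d[:3,:3]).as_rotvec()).round(2))
    X=A.copy();pts=[]
    for i in range(n): X=X@d;pts.append(X[:3,3].round(0).astype(int).tolist())
    print(pts)
def st():
    s=env.read_state();print('t',s['clock'],'pos',s['position'].round(1),'F',s['force'].round(1),'M',s['moment'].round(2),'w',round(s['gripper_width'],1),'j',s['joints'].round(2))
E
python3 - <<'E'
from h import *
r=tool_on_drive(0)
plan(SH+124*zdrive(),r)
E
```

```text
total [ 5.137e+02 -5.957e+02 -3.000e-01] [-30.1  22.3 -70.7]
rows 20 [ 40.5 -11.   -0.4] [-1.5   1.11 -3.53]
[[297, -567, 232], [328, -539, 233], [357, -508, 234], [384, -476, 235], [409, -442, 237], [431, -407, 239], [452, -371, 241], [470, -333, 243], [486, -294, 245], [499, -254, 246], [510, -213, 247], [518, -172, 248], [523, -130, 249], [526, -88, 248], [527, -46, 247], [525, -5, 246], [520, 37, 244], [513, 78, 241], [503, 119, 237], [491, 159, 232]]
```

Nice arc; clearances are fine.

```bash
python3 -m crank '[40.5,-11,-0.4,-1.5,1.11,-3.53,-1, 40.5,-11,-0.4,-1.5,1.11,-3.53,-1, 40.5,-11,-0.4,-1.5,1.11,-3.53,-1, 40.5,-11,-0.4,-1.5,1.11,-3.53,-1, 40.5,-11,-0.4,-1.5,1.11,-3.53,-1, 40.5,-11,-0.4,-1.5,1.11,-3.53,-1, 40.5,-11,-0.4,-1.5,1.11,-3.53,-1, 40.5,-11,-0.4,-1.5,1.11,-3.53,-1, 40.5,-11,-0.4,-1.5,1.11,-3.53,-1, 40.5,-11,-0.4,-1.5,1.11,-3.53,-1]'
python3 - <<'E'
from h import *
st();r=tool_on_drive(0)
plan(SH+124*zdrive(),r)
E
```

```text
clock: 1.95
position: [502.5, -248.0, 245.8]
orientation: [0.852, 0.496, 0.122, 0.113]
force: [0.5, -0.2, -0.3]
gripper_width: 85.5
t 1.95 pos [ 502.5 -248.   245.8] F [ 0.5 -0.2 -0.3] M [ 0.01  0.31 -0.02] w 85.5 j [ 0.76  0.18 -0.35  2.03 -0.01  0.62 -0.09]
total [ 348.9 -209.9  -19.1] [-14.3  11.3 -34.4]
rows 11 [36.4 -9.8 -0.6] [-1.3   1.03 -3.13]
[[512, -211, 247], [519, -175, 248], [524, -137, 248], [527, -100, 248], [528, -62, 247], [527, -24, 246], [524, 13, 245], [519, 50, 242], [511, 87, 239], [502, 123, 236], [491, 159, 232]]
```

```bash
python3 -m crank '[36.4,-9.8,-0.6,-1.3,1.03,-3.13,-1, 36.4,-9.8,-0.6,-1.3,1.03,-3.13,-1, 36.4,-9.8,-0.6,-1.3,1.03,-3.13,-1, 36.4,-9.8,-0.6,-1.3,1.03,-3.13,-1, 36.4,-9.8,-0.6,-1.3,1.03,-3.13,-1, 36.4,-9.8,-0.6,-1.3,1.03,-3.13,-1, 36.4,-9.8,-0.6,-1.3,1.03,-3.13,-1, 36.4,-9.8,-0.6,-1.3,1.03,-3.13,-1, 36.4,-9.8,-0.6,-1.3,1.03,-3.13,-1, 36.4,-9.8,-0.6,-1.3,1.03,-3.13,-1, 36.4,-9.8,-0.6,-1.3,1.03,-3.13,-1, 0,0,0,0,0,0,-1]'
python3 - <<'E'
from h import *
st();r=tool_on_drive(0)
plan(SH+124*zdrive(),r)
im,d=shot('wrist','w1',1.5);np.savez('w1.npz',im=im,d=d,**env.calibration('wrist'))
print([ (l,[(round(q['confidence'],2),np.round(q['point'],1)) for q in env.mark_of(l,'wrist')[:2]]) for l in ['shoulder','drive_tip','mixer']])
k=env.calibration('wrist')
E
```

```text
clock: 3.15
position: [486.4, 181.1, 235.7]
orientation: [0.615, 0.724, 0.235, 0.205]
force: [-0.3, -0.5, -1.2]
gripper_width: 85.5
t 3.15 pos [486.4 181.1 235.7] F [-0.3 -0.5 -1.2] M [-0.09  0.57 -0.06] w 85.5 j [ 0.06  0.06 -0.63  2.32  1.01  0.32 -1.3 ]
total [-22.4  -1.3   4.3] [ 1.4 -0.8  1.9]
rows 1 [-22.4  -1.3   4.3] [ 1.37 -0.84  1.9 ]
[[491, 159, 232]]
[('shoulder', [(0.83, array([559.8, 172.8, 127. ]))]), ('drive_tip', []), ('mixer', [(0.94, array([557.8, 169.6,   1.2]))])]
```

View pics/w1.png

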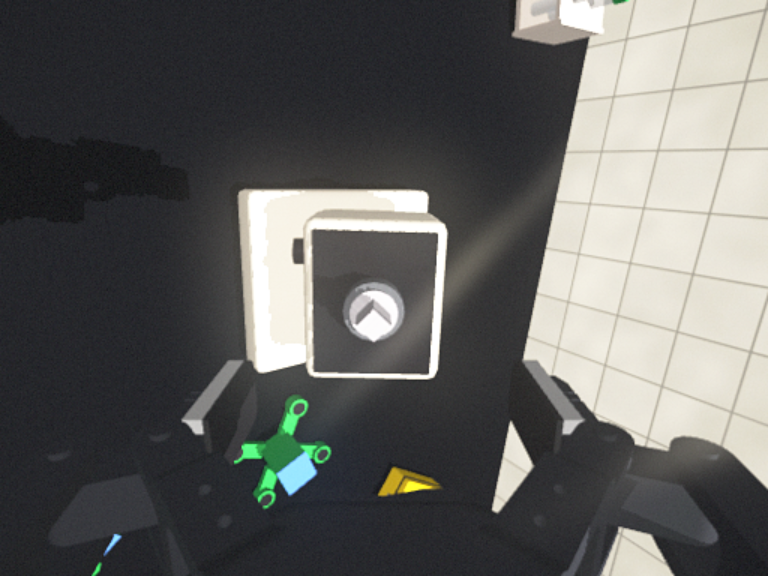

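Run:
```python
import numpy as np,cv2
z=np.load('w1.npz');im=z['im'];c=im[180:260,200:300]
o=cv2.resize(cv2.cvtColor(c,cv2.COLOR_RGB2BGR),None,fx=7,fy=7,interpolation=cv2.INTER_CUBIC);cv2.imwrite('pics/w1c.png',o)
```

```text
(no output)
```

View pics/w1c.png

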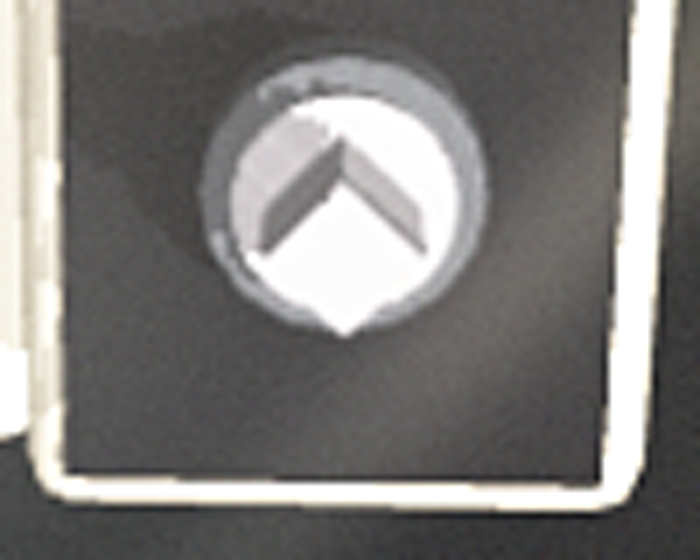

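```bash
cat > fit.py <<'E'
from h import *
from scipy.optimize import least_squares
def fit(k,px,half,dist,y=YAW):
    """vertices px (list) of square half-size at dist from shoulder; returns turn deg & shoulder centre"""
    Rc=R.from_quat(k['rotation']).as_matrix();eye=np.array(k['eye'])
    zd=zdrive(y);my=np.array([-np.sin(y),np.cos(y),0]);mx=np.cross(my,zd)
    def proj(P):
        q=(P-eye)@Rc;return np.stack([q[:,0]/q[:,2]*k['fx']+k['cx'],q[:,1]/q[:,2]*k['fy']+k['cy']],1)
    px=np.array(px,float)
    def verts(t):
        a=np.radians(t[3])+np.arange(4)*np.pi/2+np.pi/4
        return t[:3]+dist*zd+half*np.sqrt(2)*(np.cos(a)[:,None]*mx*1+np.sin(a)[:,None]*my)
    def res(t):
        q=proj(verts(t));dd=np.linalg.norm(px[:,None]-q[None],axis=2);j=dd.argmin(1);return (px-q[j]).ravel()
    best=min((least_squares(res,[*SH,a]) for a in range(0,90,15)),key=lambda s:s.cost)
    return best,proj
E
python3 - <<'E'
from fit import *
z=dict(np.load('w1.npz'));
c=np.array([(345,180),(258,255),(428,252),(345,330)]);px=c/7+[200,180]-.43
b,proj=fit(z,px,7,24);print(b.x,b.cost,b.fun.round(2))
P=cloud(z['d'],z)
for x,y in [(345,250),(320,250),(370,250),(345,220)]:
    u,v=int(200+x/7),int(180+y/7);p=P[v,u];print(p.round(1), ((p-SH)@zdrive()).round(1))
print('sh proj',(proj(SH[None])-[200,180])*7,(proj((SH+24*zdrive())[None])-[200,180])*7)
# face plane normal of dark housing
i=z['im'].astype(int)
m=np.zeros(i.shape[:2],bool);m[165:245,212:288]=1
m&=(i.max(-1)<95)
q=P[m];q=q[z['d'][m]>0];cc=np.median(q,0);
for _ in range(4):
    u,s,vt=np.linalg.svd(q-q.mean(0));n=vt[2];e=(q-q.mean(0))@n;q=q[abs(e)<max(2*e.std(),1)]
n=n*np.sign(n[2]);print('normal',n,np.degrees(np.arccos(n[2])),np.degrees(np.arctan2(-n[1],-n[0])),len(q), 'dist to SH',(SH-q.mean(0))@n, e.std())
E
```

```text
[548.26014409 171.40844875 146.11517925  46.88570679] 0.3895971328508311 [ 0.23  0.55 -0.5  -0.07  0.22 -0.27  0.05 -0.22]
[547.3 164.8 149.5] 24.6
[544.1 164.4 147.7] 24.9
[549.5 165.1 151.1] 24.5
[546.9 168.5 149.2] 24.3
sh proj [[350.06638417 177.0326114 ]] [[351.54228962 233.73180823]]
normal [-0.56946504 -0.06991572  0.81903685] 35.01150545439625 6.999425280661928 3421 dist to SH 17.388524722080046 0.5595503240546291
```

Run:
```python
from fit import *
z=dict(np.load('w1.npz'));y=np.radians(7.0)
c=np.array([(345,180),(258,255),(428,252),(345,330)]);px=c/7+[200,180]-.43
Rc=R.from_quat(z['rotation']).as_matrix()
zd=zdrive(y);my=np.array([-np.sin(y),np.cos(y),0]);mx=np.cross(my,zd)
for off in (0,.6):
  # intersect rays with tip plane
  o=SH+(24+off)*zd
  r=np.stack([(px[:,0]-z['cx'])/z['fx'],(px[:,1]-z['cy'])/z['fy'],np.ones(4)],1)@Rc.T
  t=((o-z['eye'])@zd)/(r@zd);V=z['eye']+t[:,None]*r
  w=np.stack([(V-o)@mx,(V-o)@my],1);print(w.round(1));print('centre',w.mean(0));v=w-w.mean(0)
  print(np.degrees(np.arctan2(v[:,1],v[:,0])).round(1),np.linalg.norm(v,axis=1))
# mask of shoulder disc via depth
P=cloud(z['d'],z);h=(P-SH)@zd;lx=(P-SH)@mx;ly=(P-SH)@my
for lo,hi in ((-4,4),(21,28)):
  m=(h>lo)&(h<hi)&(np.hypot(lx,ly)<25);print(lo,m.sum(),[(np.percentile(a[m],[1,50,99]).round(1),a[m].mean().round(1)) for a in(lx,ly,h)])
  if lo==21:
    print(cv2.minAreaRect(np.stack([lx[m],ly[m]],1).astype(np.float32)))
  else: print(cv2.minEnclosingCircle(np.stack([lx[m],ly[m]],1).astype(np.float32)))
```

```text
[[ -1.5   7.7]
 [-12.6  -2.9]
 [  9.7  -1.9]
 [ -0.9 -13.1]]
centre [-1.30766513 -2.53994395]
[  90.8 -178.4    3.3  -87.8] [10.27463071 11.26391061 11.01660546 10.59450476]
[[ -1.5   7.9]
 [-12.5  -2.6]
 [  9.7  -1.7]
 [ -0.9 -12.9]]
centre [-1.31577364 -2.32114998]
[  90.8 -178.4    3.3  -87.8] [10.2497232  11.23660492 10.98989928 10.56882182]
-4 747 [(array([-21.1,  -2.3,  17.7]), np.float64(-1.8)), (array([-22.3,   2.9,  16. ]), np.float64(0.9)), (array([-4. , -1. ,  2.4]), np.float64(-1.2))]
((-1.5322697162628174, -3.1523501873016357), 20.83623504638672)
21 278 [(array([-11.2,  -1.8,   7.5]), np.float64(-1.7)), (array([-10.9,  -2.2,   6.6]), np.float64(-2.1)), (array([21.2, 24.4, 26. ]), np.float64(24.2))]
((-1.7049808502197266, -2.8057966232299805), (15.342844009399414, 15.568907737731934), 47.150779724121094)
```

Run:
```python
from h import *
plan(np.array([524,-142,165.]),down(69.6))
```

```text
total [-318.4  -53.2   52.3] [35.7 -8.7 28. ]
rows 9 [-35.6   3.8   9.1] [ 3.96 -0.97  3.11]
[[503, 141, 231], [514, 107, 225], [523, 71, 218], [530, 36, 211], [534, 0, 202], [535, -36, 193], [534, -71, 184], [530, -107, 174], [524, -142, 165]]
```

```bash
python3 -m crank '[-35.6,3.8,9.1,3.96,-0.97,3.11,-1, -35.6,3.8,9.1,3.96,-0.97,3.11,-1, -35.6,3.8,9.1,3.96,-0.97,3.11,-1, -35.6,3.8,9.1,3.96,-0.97,3.11,-1, -35.6,3.8,9.1,3.96,-0.97,3.11,-1, -35.6,3.8,9.1,3.96,-0.97,3.11,-1, -35.6,3.8,9.1,3.96,-0.97,3.11,-1, -35.6,3.8,9.1,3.96,-0.97,3.11,-1, -35.6,3.8,9.1,3.96,-0.97,3.11,-1, 0,0,0,0,0,0,-1]'
python3 - <<'E'
from h import *
st()
plan(np.array([524,-142,165.]),down(69.6))
im,d=shot('wrist','w2',1.5);np.savez('w2.npz',im=im,d=d,**env.calibration('wrist'))
print([ (l,[(round(q['confidence'],2),np.round(q['point'],1)) for q in env.mark_of(l,'wrist')[:2]]) for l in ['head','hub_grip']])
E
```

```text
clock: 4.35
position: [524.6, -157.5, 169.5]
orientation: [0.829, 0.56, 0.005, 0.003]
force: [-0.5, -0.4, -0.5]
gripper_width: 85.4
t 4.35 pos [ 524.6 -157.5  169.5] F [-0.5 -0.4 -0.5] M [-0.04  0.01  0.04] w 85.4 j [ 0.6   0.41 -0.46  1.9   0.23  0.87 -0.35]
total [14.1 -6.4  4.5] [ 0.7 -0.3 -1.5]
rows 1 [14.1 -6.4  4.5] [ 0.66 -0.28 -1.54]
[[524, -142, 165]]
[('head', [(0.89, array([ 5.252e+02, -1.386e+02,  4.000e-01])), (0.83, array([ 5.631e+02, -1.140e+01,  4.000e-01]))]), ('hub_grip', [(0.9, array([ 524.6, -141.7,   32.8])), (0.87, array([408.8, -16.6,  31. ]))])]
```

View pics/w2.png

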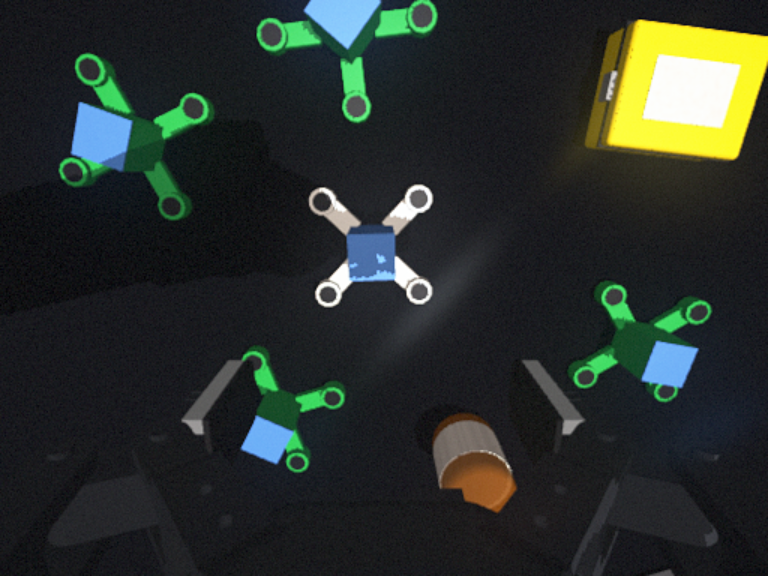

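Run:
```python
from h import *
z=dict(np.load('w2.npz'));P=cloud(z['d'],z);Rc=R.from_quat(z['rotation']).as_matrix()
def ray(px,h):
    px=np.array(px,float)/1.5-.17
    r=np.stack([(px[:,0]-z['cx'])/z['fx'],(px[:,1]-z['cy'])/z['fy'],np.ones(len(px))],1)@Rc.T
    return z['eye']+((h-z['eye'][2])/r[:,2])[:,None]*r
bz=np.median(P[100:150,200:330][...,2]);print('bench',bz)
m=(np.hypot(P[...,0]-525,P[...,1]+142)<30)&(abs(P[...,2]-45)<4)
q=P[m];print(m.sum(),q[:,2].mean());r=cv2.minAreaRect(q[:,:2].astype(np.float32));print(r)
V=ray([(322,201),(419,198),(420,291),(328,293)],12+0);print(V.round(1),V.mean(0));v=V-V.mean(0);print(np.degrees(np.arctan2(v[:,1],v[:,0])).round(1),np.linalg.norm(v,axis=1).round(1))
m=(np.hypot(P[...,0]-525,P[...,1]+142)<62)&(P[...,2]>6)&(P[...,2]<18)&(z['im'].min(-1)>90)
rr=cv2.minAreaRect(P[m][:,:2].astype(np.float32));print(rr)
s=env.read_state();print(np.degrees(R.from_quat(s['orientation']).as_euler('xyz')))
```

```text
bench 0.27469109718776963
994 44.936011775424
((525.3370971679688, -138.97117614746094), (30.531938552856445, 29.653173446655273), 69.26472473144531)
[[ 506.3  -96.7   12. ]
 [ 569.  -119.5   12. ]
 [ 546.5 -182.2   12. ]
 [ 483.7 -158.6   12. ]] [ 526.40478607 -139.23813633   12.        ]
[ 115.3   24.9  -64.9 -155.6] [47.  46.9 47.4 46.8]
((525.7752075195312, -139.06204223632812), (84.17471313476562, 84.58171844482422), 70.06320190429688)
[179.19337982  -0.44553532  68.68729001]
```

Run:
```python
from h import *
plan(np.array([525.8,-139.3,80.]),down(69.7),4)
```

```text
total [ 9.6 -4.6 91. ] [ 0.8 -0.4 -1. ]
rows 4 [ 2.5 -1.  22.7] [ 0.2  -0.11 -0.25]
[[525, -147, 148], [526, -145, 125], [526, -142, 103], [526, -139, 80]]
```

```bash
python3 -m crank '[10,-4.6,20,0.8,-0.4,-1,-1, 0,0,0,0,0,0,-1, 0,0,0,0,0,0,-1]'
cat > head.py <<'E'
from h import *
st();k=env.calibration('wrist');im,d=shot('wrist','w3',1.5);st()
np.savez('w3.npz',im=im,d=d,**k)
P=cloud(d,k)
D=np.hypot(P[...,0]-525,P[...,1]+142)
m=(D<30)&(abs(P[...,2]-45)<4)
print(m.sum(),cv2.minAreaRect(P[m][:,:2].astype(np.float32)))
m=(D<62)&(P[...,2]>6)&(P[...,2]<18)&(im.min(-1)>90)
print(cv2.minAreaRect(P[m][:,:2].astype(np.float32)))
plan(np.array([526,-142,80.]),down(69.7),3)
E
python3 head.py
```

```text
clock: 4.8
position: [524.7, -135.4, 151.0]
orientation: [0.819, 0.574, 0.001, -0.0]
force: [-0.3, -1.5, 0.1]
gripper_width: 85.5
t 4.8 pos [ 524.7 -135.4  151. ] F [-0.3 -1.5  0.1] M [ 0.04 -0.04 -0.01] w 85.5 j [ 0.56  0.44 -0.46  1.91  0.25  0.85 -0.38]
t 4.85 pos [ 524.4 -135.   150.8] F [-0.3  1.7  0. ] M [0.05 0.01 0.03] w 85.6 j [ 0.56  0.44 -0.46  1.91  0.25  0.85 -0.38]
1069 ((525.58056640625, -141.87088012695312), (30.40408706665039, 29.51416778564453), 69.47868347167969)
((525.4854125976562, -141.31214904785156), (84.32784271240234, 84.23858642578125), 70.21930694580078)
total [-6.1  3.9 70.8] [ 0.  -0.1  0.3]
rows 3 [-2.   1.3 23.6] [ 0.01 -0.04  0.11]
[[525, -137, 127], [525, -140, 104], [526, -142, 80]]
```

Run:
```python
from h import *
k3=dict(np.load('w3.npz'));s=env.read_state()
# cam offset in tool from current
k=env.calibration('wrist');T=R.from_quat(s['orientation']);off=T.inv().apply(k['eye']-s['position']);print(off)
rel=T.inv()*R.from_quat(k['rotation'])
z=dict(np.load('w1.npz'));T1=R.from_quat(z['rotation'])*rel.inv();p=z['eye']-T1.apply(off);print('tcp at w1 calib',p,'st',[486.4,181.1,235.7])
q=R.from_quat([0.615,0.724,0.235,0.205]);print((T1*q.inv()).as_rotvec(degrees=True))
e=np.array([486.4,181.1,235.7])-p
zd=zdrive(np.radians(7));my=np.array([-np.sin(np.radians(7)),np.cos(np.radians(7)),0]);mx=np.cross(my,zd);print('shift of camera true-used: mx,my,zd',e@mx,e@my,e@zd)
plan(np.array([525.6,-141.8,60]),down(69.8),3)
```

```text
[  69.84320744    0.57319031 -142.18244668]
tcp at w1 calib [486.68393171 178.72596876 235.39941131] st [486.4, 181.1, 235.7]
[ 0.01453812  0.0056895  -0.26230584]
shift of camera true-used: mx,my,zd 0.17855939314627187 2.390938145894735 0.24192240112982427
total [-6.1  3.4 90.8] [ 0.  -0.1  0.2]
rows 3 [-2.   1.2 30.3] [ 0.01 -0.04  0.08]
[[525, -137, 121], [525, -140, 90], [526, -142, 60]]
```

```bash
python3 -m crank '[-6.1,3.4,30,0,0,0.2,-1, 0,0,40,0,0,0,-1, 0,0,20,0,0,0,-1, 0,0,0,0,0,0,-1, 0,0,0,0,0,0,-1]'
python3 - <<'E'
from h import *
st()
plan(np.array([525.6,-141.8,13]),down(69.8),2)
E
```

```text
clock: 5.35
position: [528.8, -140.6, 62.1]
orientation: [0.819, 0.574, 0.003, 0.003]
force: [0.5, -0.5, -0.2]
gripper_width: 85.4
t 5.35 pos [ 528.8 -140.6   62.1] F [ 0.5 -0.5 -0.2] M [ 0.01  0.   -0.02] w 85.4 j [ 0.52  0.57 -0.4   1.95  0.34  0.67 -0.44]
total [-2.4 -3.1 49.1] [ 0.5 -0.1  0.3]
rows 2 [-1.2 -1.5 24.5] [ 0.24 -0.07  0.13]
[[527, -141, 38], [526, -142, 13]]
```

```bash
python3 -m crank '[-2.4,-3.1,25,0.5,-0.1,0.3,-1, 0,0,15,0,0,0,-1, 0,0,6,0,0,0,-1, 0,0,0,0,0,0,-1, 0,0,0,0,0,0,-1]'
python3 - <<'E'
from h import *
st()
plan(np.array([525.6,-141.8,13]),down(69.8),1)
E
```

```text
clock: 5.85
position: [530.4, -142.2, 20.8]
orientation: [0.82, 0.572, 0.004, 0.004]
force: [-0.3, 0.1, -0.8]
gripper_width: 85.5
t 5.85 pos [ 530.4 -142.2   20.8] F [-0.3  0.1 -0.8] M [ 0.01  0.03 -0.01] w 85.5 j [ 0.49  0.64 -0.36  1.96  0.38  0.59 -0.48]
total [-1.3 -4.7  7.7] [ 0.6 -0.1  0. ]
rows 1 [-1.3 -4.7  7.7] [ 0.59 -0.11  0.01]
[[526, -142, 13]]
```

```bash
python3 -m crank '[-1.3,-4.7,7.7,0.6,-0.1,0,-1, 0,0,0,0,0,0,-1, 0,0,0,0,0,0,-1]'
python3 - <<'E'
from h import *
st()
plan(np.array([525.6,-141.8,13]),down(69.8),1)
E
```

```text
clock: 6.15
position: [526.4, -142.0, 14.2]
orientation: [0.82, 0.572, 0.001, 0.001]
force: [-0.6, 0.1, 0.6]
gripper_width: 84.9
t 6.15 pos [ 526.4 -142.    14.2] F [-0.6  0.1  0.6] M [-0.1  -0.02 -0.01] w 84.9 j [ 0.48  0.65 -0.36  1.97  0.39  0.59 -0.48]
total [-0.1 -0.8  1.2] [ 0.1 -0.   0. ]
rows 1 [-0.1 -0.8  1.2] [ 0.12 -0.02  0.01]
[[526, -142, 13]]
```

Close gently on the hub.

```bash
python3 -m crank '[-0.1,-0.8,1.2,0.1,0,0,1, 0,0,0,0,0,0,1, 0,0,0,0,0,0,1, 0,0,0,0,0,0,1, 0,0,0,0,0,0,1, 0,0,0,0,0,0,1, 0,0,0,0,0,0,1, 0,0,0,0,0,0,1]' 70
python3 - <<'E'
from h import *
st()
E
```

```text
clock: 6.95
position: [525.8, -141.9, 13.5]
orientation: [0.82, 0.572, 0.0, 0.0]
force: [-0.2, -0.3, -0.6]
gripper_width: 29.0
t 6.95 pos [ 525.8 -141.9   13.5] F [-0.2 -0.3 -0.6] M [-0.01  0.02  0.02] w 29.0 j [ 0.48  0.65 -0.36  1.97  0.39  0.59 -0.48]
```

```bash
sed -i "s/YAW=np.radians(7.1); SH=.*/YAW=np.radians(7.0); SH=np.array([560.5,167.9,129.7])/" h.py; python3 -m crank '[0,0,-10,0,0,0,1, 0,0,-30,0,0,0,1, 0,0,-40,0,0,0,1, 0,0,-40,0,0,0,1, 0,0,-40,0,0,0,1, 0,0,0,0,0,0,1]'
python3 - <<'E'
from h import *
st()
plan(SH+(24+14+80)*zdrive(),tool_on_drive(-43.2))
E
```

```text
clock: 7.55
position: [523.9, -140.9, 179.6]
orientation: [0.82, 0.573, -0.001, -0.002]
force: [0.2, -1.0, -1.6]
gripper_width: 28.7
t 7.55 pos [ 523.9 -140.9  179.6] F [ 0.2 -1.  -1.6] M [ 0.   -0.   -0.02] w 28.7 j [ 0.59  0.4  -0.48  1.89  0.23  0.91 -0.35]
total [ 271.7 -132.2  -46. ] [-29.   20.3  15.5]
rows 8 [ 32.7 -19.4  -4.4] [-3.63  2.53  1.94]
[[517, -103, 184], [511, -66, 189], [506, -28, 194], [502, 9, 199], [498, 47, 205], [496, 85, 212], [494, 122, 219], [493, 160, 226]]
```

```bash
python3 -m crank '[32.7,-19.4,-4.4,-3.63,2.53,1.94,1, 32.7,-19.4,-4.4,-3.63,2.53,1.94,1, 32.7,-19.4,-4.4,-3.63,2.53,1.94,1, 32.7,-19.4,-4.4,-3.63,2.53,1.94,1, 32.7,-19.4,-4.4,-3.63,2.53,1.94,1, 32.7,-19.4,-4.4,-3.63,2.53,1.94,1, 32.7,-19.4,-4.4,-3.63,2.53,1.94,1, 32.7,-19.4,-4.4,-3.63,2.53,1.94,1, 0,0,0,0,0,0,1, 0,0,0,0,0,0,1]'
python3 - <<'E'
from h import *
st()
plan(SH+(24+14+80)*zdrive(),tool_on_drive(-43.2))
E
```

```text
clock: 8.55
position: [492.1, 114.2, 215.6]
orientation: [0.854, 0.45, 0.24, 0.098]
force: [0.4, -0.1, -1.6]
gripper_width: 28.7
t 8.55 pos [492.1 114.2 215.6] F [ 0.4 -0.1 -1.6] M [-0.1   0.67 -0.05] w 28.7 j [ 0.12  0.07 -0.51  2.31  0.6   0.31 -1.51]
total [ 41.2 -21.1  -6.5] [-3.1  3.8  2. ]
rows 2 [ 20.6 -10.7  -3.1] [-1.57  1.91  1.01]
[[493, 137, 221], [493, 160, 226]]
```

```bash
python3 -m crank '[20.6,-10.7,-3.1,-1.57,1.91,1.01,1, 20.6,-10.7,-3.1,-1.57,1.91,1.01,1, 0,0,0,0,0,0,1, 0,0,0,0,0,0,1]'
python3 - <<'E'
from h import *
st()
plan(SH+(24+14+80)*zdrive(),tool_on_drive(-43.2))
k=env.calibration('wrist');im,d=shot('wrist','w4',1.5);np.savez('w4.npz',im=im,d=d,**k)
st()
im,d=shot('scene','s4',1)
o=cv2.cvtColor(im[100:250,180:360],cv2.COLOR_RGB2BGR);cv2.imwrite('pics/s4c.png',cv2.resize(o,None,fx=4,fy=4))
E
```

```text
clock: 8.95
position: [493.8, 152.2, 224.3]
orientation: [0.853, 0.43, 0.278, 0.104]
force: [0.1, -0.7, -2.4]
gripper_width: 29.1
t 8.95 pos [493.8 152.2 224.3] F [ 0.1 -0.7 -2.4] M [-0.1   0.86 -0.01] w 29.1 j [-0.02  0.07 -0.48  2.32  0.92  0.31 -1.96]
total [ 6.5 -4.  -1.5] [-0.1  0.7 -0.1]
rows 1 [ 6.5 -4.  -1.5] [-0.09  0.66 -0.12]
[[493, 160, 226]]
t 9.0 pos [493.9 152.2 224.4] F [-0.  -0.  -2.3] M [-0.11  0.8  -0.01] w 29.0 j [-0.02  0.07 -0.48  2.32  0.93  0.31 -1.96]
```

View pics/w4.png

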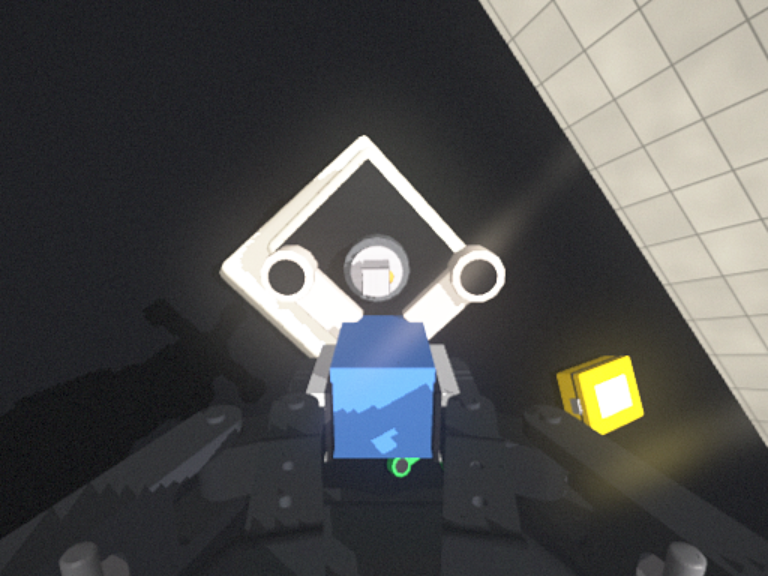

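View pics/s4c.png

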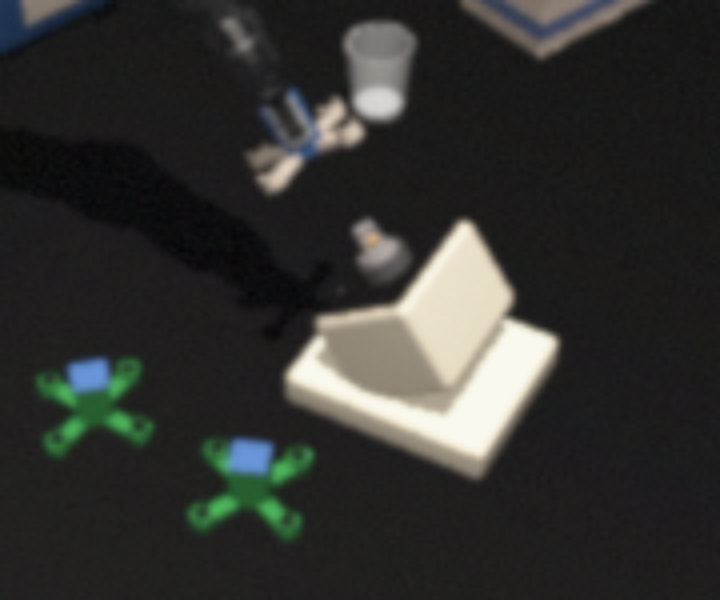

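Run:
```python
import numpy as np,cv2
z=np.load('w4.npz');im=z['im'];c=im[150:215,215:295]
o=cv2.resize(cv2.cvtColor(c,cv2.COLOR_RGB2BGR),None,fx=9,fy=9,interpolation=cv2.INTER_CUBIC);cv2.imwrite('pics/w4c.png',o)
```

```text
(no output)
```

View pics/w4c.png

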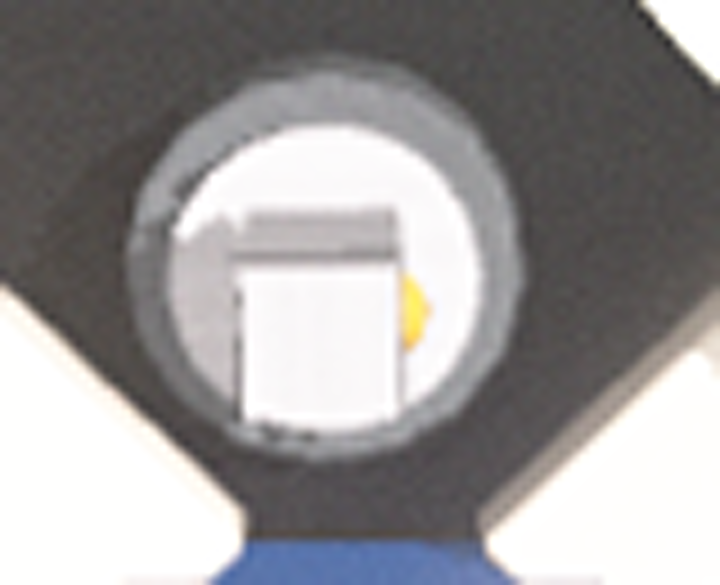

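Run:
```python
from fit import *
z=dict(np.load('w4.npz'));Rc=R.from_quat(z['rotation']).as_matrix()
c=np.array([(240,268),(398,265),(398,428),(241,428)]);px=c/9+[215,150]-.44
r=np.stack([(px[:,0]-z['cx'])/z['fx'],(px[:,1]-z['cy'])/z['fy'],np.ones(4)],1)@Rc.T
zd=zdrive();o=SH+24*zd
P=cloud(z['d'],z);u,v=[int(a) for a in px.mean(0)];print('tip depth rel',(P[v-3:v+4,u-3:u+4]-SH)@zd)
t=((o-z['eye'])@zd)/(r@zd);V=z['eye']+t[:,None]*r
T=tool_on_drive(-43.2).as_matrix()
w=(V-o)@T;print(w.round(1),'centre',w.mean(0))
e=w[1]-w[0];print([np.degrees(np.arctan2(*(w[a]-w[b])[[0,1]])) for a,b in((1,0),(2,3))],[np.degrees(np.arctan2(*(w[a]-w[b])[[1,0]])) for a,b in((1,2),(0,3))])
s=env.read_state()
# hub centre vs tool: top of hub corners at 1.5x: hub top plane at z_tool = 13.5-45=-31.5
k=z;Rt=R.from_quat(s['orientation']).as_matrix();tp=s['position']
hp=np.array([(333,367),(436,366),(434,458),(332,459)])/1.5-.17
r=np.stack([(hp[:,0]-k['cx'])/k['fx'],(hp[:,1]-k['cy'])/k['fy'],np.ones(4)],1)@Rc.T
a=(k['eye']-tp)@Rt;b=r@Rt;V=a+((-31.5-a[2])/b[:,2])[:,None]*b;print('hub top in tool',V.round(1),V.mean(0))
cp=np.array([(288,275),(478,275)])/1.5-.17
r=np.stack([(cp[:,0]-k['cx'])/k['fx'],(cp[:,1]-k['cy'])/k['fy'],np.ones(2)],1)@Rc.T
b=r@Rt;V=a+((1.5-a[2])/b[:,2])[:,None]*b;print('cups',V.round(1))
```

```text
tip depth rel [[23.36593542 23.51677149 24.39439287 24.07528846 23.09703703 24.04189485
  24.29883273]
 [24.7552259  24.71803801 23.96468417 24.54209496 23.51537058 23.25919334
  23.17249861]
 [23.38162821 26.21378504 24.33688803 24.37419255 23.77899897 24.14808031
  24.21081224]
 [24.31280073 25.41052182 24.53633638 24.05140238 24.15209201 23.7089512
  24.65436907]
 [23.8327315  22.65816807 24.84748122 23.79925184 24.14933466 23.83739974
  23.45367887]
 [24.84446878 25.41275197 23.55632013 24.76375302 23.46984909 25.10924839
  23.69502323]
 [24.68762274 24.44867956 24.5410822  24.39634892 23.86863841 24.78510167
  22.95239135]]
[[ 6.3 -6.8  0. ]
 [ 6.6  7.9  0. ]
 [-9.4  8.  -0. ]
 [-9.4 -7.  -0. ]] centre [-1.48472539e+00  5.21096881e-01 -5.16194057e-15]
[np.float64(1.0788178231016907), np.float64(-0.034415955132629183)] [np.float64(-0.16492843280770347), np.float64(0.5027544574749685)]
hub top in tool [[ 14.9 -13.6 -31.5]
 [ 15.3  15.5 -31.5]
 [-15.3  16.1 -31.5]
 [-15.7 -14.8 -31.5]] [ -0.20770633   0.7894849  -31.5       ]
cups [[ 33.4 -32.3   1.5]
 [ 33.5  33.3   1.5]]
```

```bash
cat > ap.py <<'E'
from h import *
import sys
r=tool_on_drive(-43.2);S=SH-1.2*r.as_matrix()[:,0]
s=env.read_state();st();w=(s['position']-S)@r.as_matrix();print('tool offset from axis xy',w[:2].round(2),'underside above shoulder',(-w[2]-13.5).round(2),'F tool',(r.inv().apply(s['force'])).round(1),'M tool',r.inv().apply(s['moment']).round(2))
h=float(sys.argv[1]);plan(S+(13.5+h)*zdrive(),r,int(sys.argv[2]))
E
python3 ap.py 60 2
```

```text
t 9.05 pos [494.  152.1 224.5] F [ 0.5 -0.4 -1.2] M [-0.09  0.8   0.01] w 29.0 j [-0.02  0.07 -0.48  2.32  0.93  0.31 -1.96]
tool offset from axis xy [-5.2   4.32] underside above shoulder 103.1 F tool [-0.6  0.   1.2] M tool [ 0.6  -0.54 -0.  ]
total [ 5.7 -4.3 43. ] [-0.1  0.6 -0.2]
rows 2 [ 2.8 -2.1 21.5] [-0.03  0.32 -0.1 ]
[[506, 157, 207], [518, 162, 189]]
```

```bash
python3 -m crank '[5.7,-4.3,22,-0.1,0.6,-0.2,1, 0,0,21,0,0,0,1, 0,0,0,0,0,0,1, 0,0,0,0,0,0,1]'; python3 ap.py 34 2
```

```text
clock: 9.45
position: [520.5, 156.9, 188.8]
orientation: [0.852, 0.428, 0.281, 0.104]
force: [0.6, 0.4, -2.2]
gripper_width: 29.0
t 9.45 pos [520.5 156.9 188.8] F [ 0.6  0.4 -2.2] M [-0.07  0.77  0.05] w 29.0 j [-0.09  0.18 -0.4   2.31  1.31  0.28 -2.33]
tool offset from axis xy [-2.98  4.31] underside above shoulder 58.47 F tool [-0.2 -0.8  2.1] M tool [ 0.6  -0.49 -0.03]
total [ 3.1 -4.4 24.4] [ 0.2  0.3 -0.3]
rows 2 [ 1.5 -2.2 12.2] [ 0.11  0.16 -0.16]
[[527, 160, 178], [533, 164, 168]]
```

```bash
sed -i 's/r=tool_on_drive(-43.2);.*/r=tool_on_drive(46.8);S=SH-1.2*tool_on_drive(-43.2).as_matrix()[:,0]/' ap.py; python3 -m crank '[0,0,0,0,0,-7.5,1, 0,0,0,0,0,-7.5,1, 0,0,0,0,0,-7.5,1, 0,0,0,0,0,-7.5,1, 0,0,0,0,0,-7.5,1, 0,0,0,0,0,-7.5,1, 0,0,0,0,0,-7.5,1, 0,0,0,0,0,-7.5,1, 0,0,0,0,0,-7.5,1, 0,0,0,0,0,-7.5,1, 0,0,0,0,0,-7.5,1, 0,0,0,0,0,0,1]'; python3 ap.py 60 1
```

```text
clock: 10.65
position: [519.7, 149.7, 199.0]
orientation: [0.336, 0.891, 0.134, 0.273]
force: [-0.4, 0.4, -1.5]
gripper_width: 29.0
t 10.65 pos [519.7 149.7 199. ] F [-0.4  0.4 -1.5] M [-0.14  0.84 -0.  ] w 29.0 j [ 0.01  0.17 -0.51  2.31  1.28  0.3  -0.79]
tool offset from axis xy [-12.45  -5.06] underside above shoulder 67.72 F tool [ 1.1 -0.5  1. ] M tool [ 0.6   0.6  -0.02]
total [13.   4.   7.5] [-0.3  0.9 -4.8]
rows 1 [13.   4.   7.5] [-0.32  0.92 -4.82]
[[518, 162, 189]]
```

```bash
python3 -m crank '[13,4,7.5,-0.3,0.9,-4.8,1, 0,0,0,0,0,0,1, 0,0,0,0,0,0,1]'; python3 ap.py 40 1
```

```text
clock: 10.95
position: [518.4, 160.3, 191.4]
orientation: [0.301, 0.905, 0.128, 0.273]
force: [0.2, 0.3, -1.9]
gripper_width: 29.0
t 10.95 pos [518.4 160.3 191.4] F [ 0.2  0.3 -1.9] M [-0.11  0.81 -0.01] w 29.0 j [-0.    0.19 -0.51  2.31  1.33  0.31 -0.77]
tool offset from axis xy [-1.88 -0.31] underside above shoulder 61.53 F tool [ 0.8 -0.4  1.7] M tool [0.57 0.59 0.  ]
total [ 2.   0.3 21.5] [-0.   0.2 -0.6]
rows 1 [ 2.   0.3 21.5] [-0.02  0.2  -0.56]
[[529, 163, 173]]
```

```bash
python3 -m crank '[2,0.3,12,0,0.2,-0.6,1, 0,0,10,0,0,0,1, 0,0,0,0,0,0,1, 0,0,0,0,0,0,1]'; python3 ap.py 30 1
python3 - <<'E'
from h import *
k=env.calibration('wrist');im,d=shot('wrist','w5',1.5);np.savez('w5.npz',im=im,d=d,**k)
E
```

```text
clock: 11.35
position: [530.7, 161.5, 174.4]
orientation: [0.301, 0.904, 0.128, 0.273]
force: [0.5, -0.5, -1.1]
gripper_width: 28.9
t 11.35 pos [530.7 161.5 174.4] F [ 0.5 -0.5 -1.1] M [-0.04  0.85 -0.02] w 28.9 j [-0.03  0.24 -0.48  2.3   1.48  0.31 -0.91]
tool offset from axis xy [-2.39 -0.23] underside above shoulder 40.58 F tool [-0.2 -0.5  1.1] M tool [0.55 0.65 0.06]
total [ 2.4  0.2 10.6] [-0.   0.2 -0.6]
rows 1 [ 2.4  0.2 10.6] [-0.03  0.22 -0.6 ]
[[535, 164, 165]]
```

View pics/w5.png

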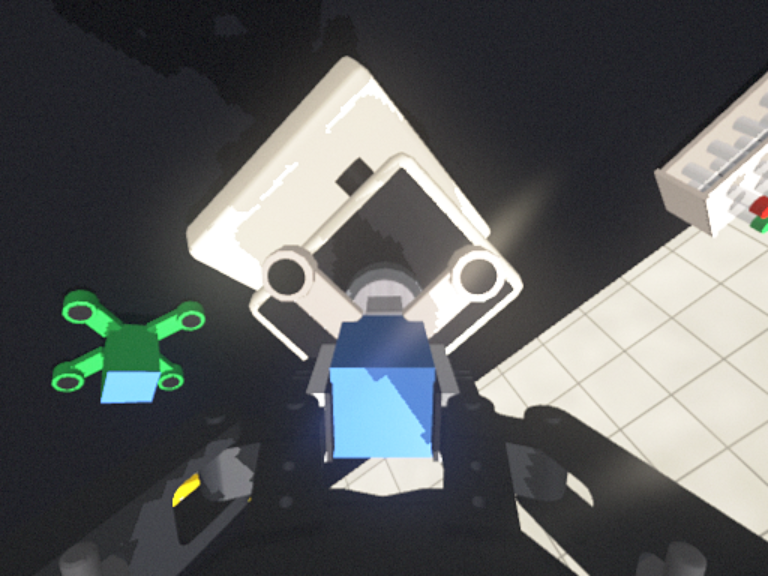

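Run:
```python
import numpy as np,cv2
z=np.load('w5.npz');im=z['im'];c=im[165:225,215:295]
o=cv2.resize(cv2.cvtColor(c,cv2.COLOR_RGB2BGR),None,fx=9,fy=9,interpolation=cv2.INTER_CUBIC);cv2.imwrite('pics/w5c.png',o)
```

```text
(no output)
```

View pics/w5c.png

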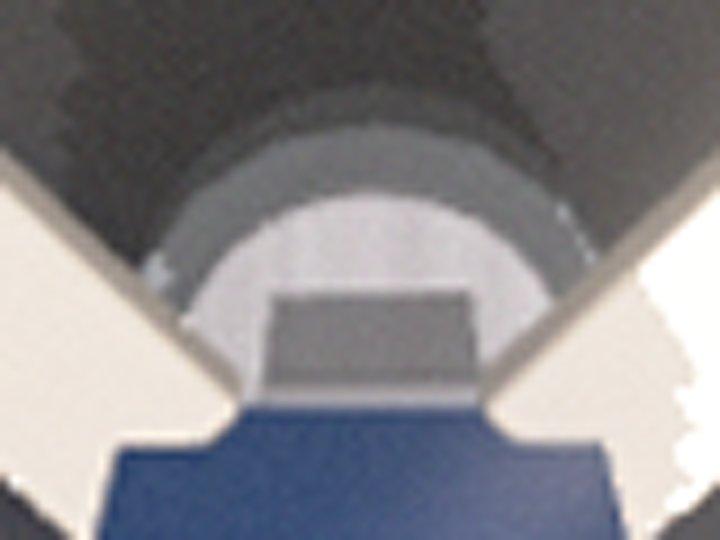

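```bash
cat > m5.py <<'E'
from fit import *
z=dict(np.load('w5.npz'));Rc=R.from_quat(z['rotation']).as_matrix()
zd=zdrive();s=env.read_state();Rt=R.from_quat(s['orientation']).as_matrix();tp=s['position']
def on(pts,h):
    px=np.array(pts)/9+[215,165]-.44
    r=np.stack([(px[:,0]-z['cx'])/z['fx'],(px[:,1]-z['cy'])/z['fy'],np.ones(len(px))],1)@Rc.T
    o=SH+h*zd;t=((o-z['eye'])@zd)/(r@zd);V=z['eye']+t[:,None]*r
    return ((V-tp)@Rt).round(2)
print('foot',on([(273,296),(470,293)],0)); print('taper',on([(263,387),(478,387)],20))
# shoulder circle top 16mm radius top pixel (372,193)
print('shoulder edge',on([(372,192),(200,300),(540,292)],0))
P=cloud(z['d'],z);Q=P[165+24:165+30,215+33:215+50].reshape(-1,3);print('shoulder h',np.median((Q-SH)@zd))
E
python3 m5.py
```

```text
foot [[ 9.83 -7.77 54.1 ]
 [10.09  7.93 54.09]]
taper [[ 9.09 -7.86 34.11]
 [ 9.1   7.7  34.1 ]]
shoulder edge [[ 18.41   0.1   54.06]
 [  9.49 -13.6   54.11]
 [ 10.17  13.51  54.09]]
shoulder h 0.23629462116382885
```

```bash
python3 -m crank '[2.2,-0.3,7,0,0.2,-0.3,1, 0.4,0,7,0,0,0,1, 0,0,0,0,0,0,1, 0,0,0,0,0,0,1]'; python3 ap.py 20 1
```

```text
clock: 11.8
position: [537.0, 163.5, 164.0]
orientation: [0.3, 0.905, 0.129, 0.273]
force: [-0.7, 0.2, -1.6]
gripper_width: 29.1
t 11.8 pos [537.  163.5 164. ] F [-0.7  0.2 -1.6] M [-0.13  0.85 -0.02] w 29.1 j [-0.04  0.28 -0.47  2.29  1.56  0.32 -0.99]
tool offset from axis xy [-1.12  0.19] underside above shoulder 28.33 F tool [ 1.3 -0.8  0.9] M tool [0.61 0.61 0.  ]
total [ 1.1 -0.2  8.3] [ 0.1  0.2 -0.5]
rows 1 [ 1.1 -0.2  8.3] [ 0.07  0.18 -0.46]
[[541, 165, 157]]
```

```bash
python3 -m crank '[0.8,-0.5,4,0,0.2,-0.2,1, 0.2,0,4,0,0,0,1, 0,0,0,0,0,0,1, 0,0,0,0,0,0,1]'; python3 ap.py 16 1
```

```text
clock: 12.2
position: [541.0, 164.4, 157.6]
orientation: [0.298, 0.906, 0.129, 0.273]
force: [-0.1, -0.1, -1.3]
gripper_width: 28.9
t 12.2 pos [541.  164.4 157.6] F [-0.1 -0.1 -1.3] M [-0.07  0.82  0.02] w 28.9 j [-0.04  0.3  -0.47  2.29  1.61  0.32 -1.03]
tool offset from axis xy [-0.63  0.23] underside above shoulder 20.66 F tool [ 0.6 -0.6  1. ] M tool [0.53 0.62 0.  ]
total [ 0.6 -0.2  4.7] [ 0.1  0.  -0.3]
rows 1 [ 0.6 -0.2  4.7] [ 0.14  0.03 -0.28]
[[543, 165, 153]]
```

```bash
python3 -m crank '[0.2,-0.2,3,0,0,-0.2,1, 0.1,0,2,0,0,0,1, 0,0,0,0,0,0,1]'; python3 ap.py 10 1
```

```text
clock: 12.5
position: [544.1, 164.7, 153.3]
orientation: [0.297, 0.906, 0.129, 0.273]
force: [0.6, 0.7, -1.5]
gripper_width: 29.3
t 12.5 pos [544.1 164.7 153.3] F [ 0.6  0.7 -1.5] M [-0.15  0.62 -0.01] w 29.3 j [-0.04  0.31 -0.47  2.28  1.65  0.32 -1.06]
tool offset from axis xy [-0.72  0.29] underside above shoulder 15.34 F tool [0.7 0.2 1.6] M tool [ 0.48  0.42 -0.03]
total [ 0.7 -0.3  5.3] [ 0.2  0.1 -0.1]
rows 1 [ 0.7 -0.3  5.3] [ 0.16  0.08 -0.07]
[[547, 165, 148]]
```

```bash
python3 -m crank '[0.2,-0.1,4,0,0,0,1, 0.1,0,4,0,0,0,1]'; python3 ap.py 5 1; python3 -m crank '[0.1,0,4,0,0,0,1, 0.1,0,4,0,0,0,1]'; python3 ap.py 0 1
```

```text
clock: 12.7
position: [548.8, 165.6, 147.4]
orientation: [0.296, 0.906, 0.129, 0.274]
force: [-1.7, 0.4, -0.8]
gripper_width: 29.1
t 12.7 pos [548.8 165.6 147.4] F [-1.7  0.4 -0.8] M [-0.16  0.86 -0.04] w 29.1 j [-0.04  0.33 -0.47  2.28  1.7   0.33 -1.1 ]
tool offset from axis xy [-0.84  0.87] underside above shoulder 7.86 F tool [ 1.8 -0.8 -0.3] M tool [0.65 0.59 0.  ]
total [ 0.8 -0.9  2.9] [ 0.2  0.2 -0. ]
rows 1 [ 0.8 -0.9  2.9] [ 0.24  0.18 -0.03]
[[549, 166, 144]]
clock: 12.9
position: [553.1, 166.4, 140.8]
orientation: [0.296, 0.906, 0.129, 0.275]
force: [-57.5, -15.7, 72.1]
gripper_width: 29.1
t 12.9 pos [553.1 166.4 140.8] F [-57.5 -15.7  72.1] M [-1.8   2.1  -1.14] w 29.1 j [-0.03  0.35 -0.47  2.27  1.74  0.34 -1.14]
tool offset from axis xy [-0.55  0.97] underside above shoulder -0.1 F tool [ -0.8 -11.1 -92.9] M tool [2.97 0.38 0.05]
total [ 0.5 -1.  -0.1] [ 0.3  0.2 -0. ]
rows 1 [ 0.5 -1.  -0.1] [ 0.26  0.22 -0.01]
[[552, 166, 140]]
```

```bash
python3 -m crank '[0,0,-0.3,0,0,0,1]'; python3 ap.py 0 1; python3 -m crank '[0,-0.2,-0.3,0,0,0,1, 0,0,0,0,0,0,1]'; python3 ap.py 0 1
```

```text
clock: 13.0
position: [552.7, 166.4, 141.4]
orientation: [0.296, 0.906, 0.129, 0.275]
force: [-2.7, -0.9, 3.9]
gripper_width: 29.3
t 13.0 pos [552.7 166.4 141.4] F [-2.7 -0.9  3.9] M [-0.21  0.88 -0.15] w 29.3 j [-0.03  0.35 -0.47  2.27  1.74  0.34 -1.14]
tool offset from axis xy [-0.53  0.9 ] underside above shoulder 0.63 F tool [-0.3 -0.4 -4.8] M tool [0.74 0.54 0.06]
total [ 0.5 -0.9  0.6] [0.3 0.3 0. ]
rows 1 [ 0.5 -0.9  0.6] [0.27 0.28 0.03]
[[552, 166, 140]]
clock: 13.2
position: [552.3, 166.2, 141.2]
orientation: [0.296, 0.906, 0.129, 0.275]
force: [-1.0, -0.1, 0.7]
gripper_width: 28.8
t 13.2 pos [552.3 166.2 141.2] F [-1.  -0.1  0.7] M [-0.14  0.77 -0.03] w 28.8 j [-0.03  0.35 -0.47  2.27  1.74  0.34 -1.14]
tool offset from axis xy [-0.3   0.58] underside above shoulder 0.68 F tool [ 0.3 -0.3 -1.2] M tool [ 0.57  0.53 -0.01]
total [ 0.3 -0.6  0.7] [0.3 0.3 0. ]
rows 1 [ 0.3 -0.6  0.7] [0.26 0.26 0.02]
[[552, 166, 140]]
```

```bash
python3 -m crank '[0,0,1.0,0,0,0,1]'; python3 ap.py 0 1;  python3 -m crank '[0,0,0,0,0,0,1, 0,0,0,0,0,0,0.5, 0,0,0,0,0,0,0.3, 0,0,0,0,0,0,0.1]';python3 ap.py 0 1; python3 -m crank '[0,0,0,0,0,0,0.1, 0,0,0,0,0,0,-0.2, 0,0,0,0,0,0,-0.2]'; python3 ap.py 40 1
```

```text
clock: 13.3
position: [552.6, 166.3, 140.9]
orientation: [0.296, 0.906, 0.129, 0.276]
force: [-24.4, -7.7, 30.0]
gripper_width: 29.2
t 13.3 pos [552.6 166.3 140.9] F [-24.4  -7.7  30. ] M [-0.82  1.24 -0.55] w 29.2 j [-0.03  0.35 -0.48  2.27  1.75  0.34 -1.15]
tool offset from axis xy [-0.32  0.6 ] underside above shoulder 0.31 F tool [ -0.7  -5.7 -39. ] M tool [1.54 0.38 0.07]
total [ 0.3 -0.6  0.3] [0.3 0.3 0. ]
rows 1 [ 0.3 -0.6  0.3] [0.28 0.32 0.05]
[[552, 166, 140]]
clock: 13.7
position: [552.8, 166.3, 141.0]
orientation: [0.296, 0.905, 0.129, 0.276]
force: [0.3, 0.2, 0.2]
gripper_width: 38.0
t 13.7 pos [552.8 166.3 141. ] F [0.3 0.2 0.2] M [-0.09  0.6   0.04] w 38.0 j [-0.03  0.35 -0.47  2.27  1.75  0.34 -1.15]
tool offset from axis xy [-0.48  0.76] underside above shoulder 0.28 F tool [-0.2  0.5  0. ] M tool [ 0.4   0.45 -0.04]
total [ 0.5 -0.8  0.3] [0.3 0.4 0. ]
rows 1 [ 0.5 -0.8  0.3] [0.29 0.35 0.05]
[[552, 166, 140]]
clock: 14.0
position: [553.6, 166.5, 141.1]
orientation: [0.296, 0.905, 0.129, 0.276]
force: [0.8, -0.4, -0.6]
gripper_width: 51.3
t 14.0 pos [553.6 166.5 141.1] F [ 0.8 -0.4 -0.6] M [-0.07  0.61  0.01] w 51.3 j [-0.03  0.35 -0.47  2.27  1.75  0.34 -1.15]
tool offset from axis xy [-0.96  1.33] underside above shoulder -0.14 F tool [-0.5 -0.1  0.9] M tool [ 0.41  0.45 -0.01]
total [  0.7  -1.1 -40.2] [0.3 0.4 0. ]
rows 1 [  0.7  -1.1 -40.2] [0.32 0.37 0.03]
[[529, 163, 173]]
```

Stiff against the shoulder, then the hub let go cleanly. Retreat along the axis and look.

```bash
python3 -m crank '[0.5,-1,-10,0,0,0,-0.2, 0,0,-20,0,0,0,-0.2, 0,0,-30,0,0,0,-0.2, 0,0,-30,0,0,0,-0.2, 0,0,-20,0,0,0,-0.2, 0,0,0,0,0,0,-0.2, 0,0,0,0,0,0,-0.2]'
python3 - <<'E'
from h import *
st();k=env.calibration('wrist');im,d=shot('wrist','w6',1.5)
P=cloud(d,k);zd=zdrive();h=(P-SH)@zd;lat=np.linalg.norm((P-SH)-h[...,None]*zd,axis=-1)
i=im.astype(int);m=(lat<13)&(h>20)&(h<80);print('hub top h',np.percentile(h[m],[5,50,95]),m.sum())
m2=(lat<62)&(lat>35)&(h>-5)&(h<25)&(i.min(-1)>90);print('cups h',np.percentile(h[m2],[50,90,95]))
q=P[m];u,s,vt=np.linalg.svd(q-q.mean(0),full_matrices=False);n=vt[2]*np.sign(vt[2][2]);print('tilt vs axis deg',np.degrees(np.arccos(n@zd)))
im,d=shot('scene','s6',1)
o=cv2.cvtColor(im[100:250,180:360],cv2.COLOR_RGB2BGR);cv2.imwrite('pics/s6c.png',cv2.resize(o,None,fx=4,fy=4))
for l in ['bottle','slide_box','beaker']:
    for c in ('scene',):
        print(l,[(round(r['confidence'],2),np.round(r['point'])) for r in env.mark_of(l,c)[:2]])
E
```

```text
clock: 14.7
position: [489.9, 158.0, 229.9]
orientation: [0.296, 0.905, 0.129, 0.276]
force: [-0.1, -0.4, -0.1]
gripper_width: 51.0
t 14.7 pos [489.9 158.  229.9] F [-0.1 -0.4 -0.1] M [-0.03  0.63  0.03] w 51.0 j [ 0.04  0.06 -0.55  2.33  0.96  0.31 -0.43]
hub top h [44.20711464 45.2232018  46.39587827] 777
cups h [11.80534784 13.03656889 13.41826   ]
tilt vs axis deg 0.250761122112925
bottle [(0.61, array([ 532., -318.,    2.]))]
slide_box [(0.78, array([ 742., -120.,   -1.]))]
beaker [(0.78, array([368., 454.,  -1.]))]
```

View pics/w6.png

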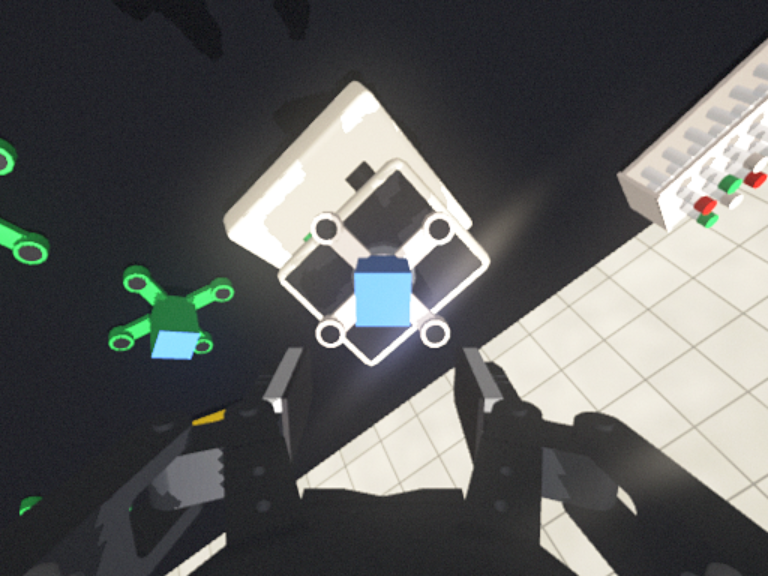

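View pics/s6c.png

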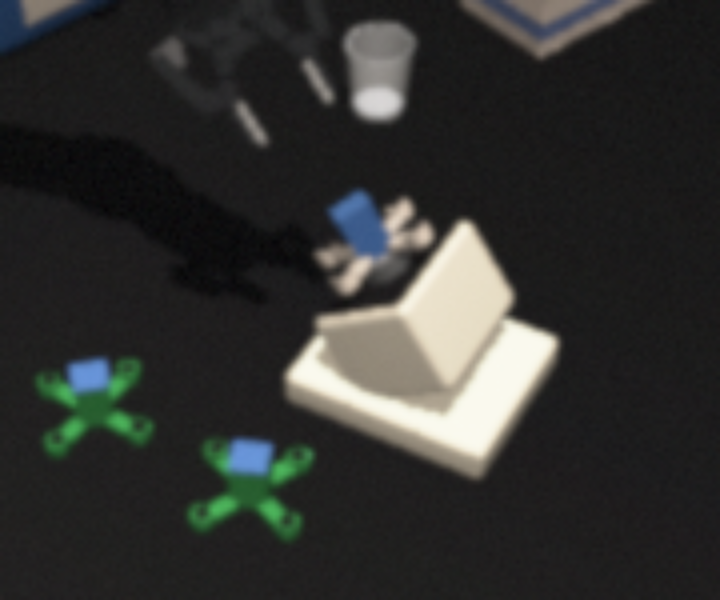

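The wrist view shows the head centred on the mixer, with the hub at about (383, 298). The gripper is clear of it. The hub top sits 45.2 mm above the shoulder, against 45 nominal, and the head is tilted 0.25° from the drive axis.

Run:
```python
from h import *
st();print(env.job_done())
```

```text
t 14.95 pos [489.6 158.3 228.6] F [-0.   1.2  1.2] M [-0.1   0.59  0.  ] w 51.5 j [ 0.04  0.06 -0.55  2.33  0.96  0.31 -0.43]
the job is handed in; nothing more can be done
None
```

The white-armed, blue-hubbed head is on the mixer drive and fully seated. I let go of it, backed the gripper off along the drive axis, and handed the job in at 15.0 s of the 61 s allowed.

- **Fit:** I read the drive's turn from the wrist camera (about 47°) and lined the hub up to it. The square entered without resistance. I pushed past the ball until the head stopped firmly on the shoulder.
- **Seating:** the hub top is 45.2 mm above the shoulder, where 45 mm is fully home, and the head is tilted 0.25° from the drive axis. A second push of about 39 N found it solid. I never saw the click itself; I infer it from the head sitting fully home.
- **Bystanders:** the bottle, slide box and beaker are where they were, to within the 2–4 mm that detection can resolve.
- **Push force:** it briefly read about 93 N when the head reached the shoulder. That is under the 120 N wrist limit, but higher than I intended.
- **Camera readings:** my first two wrist pictures were taken while the arm was still settling, so those positions were about 2–3 mm off. I took the head picture again and worked out a correction for the drive one before using either.

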